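Snap the leftovers box shut

TASK

Two food boxes with blue lids stand on the counter. Snap shut the one with the orange tabs: press each of its four raised tabs down until it lies flat, leaving the box standing where it is. Do not touch the box with the white tabs, which is to stay open.

Things in the scene. Friction and masses are not known exactly. Their poses are not given: they have to be found in the camera images.
- box_orange: Clear food box, full and loose (about 0.9 kg), with blue lid and four orange snap tabs, one at the middle of each side. 109 x 149 x 60 mm (own x, y, z) with lid; origin at the centre of its underside, z up, y along its long side. A tab is 36 mm wide, 28 mm long outward from its hinge, 4.5 mm thick. Pressed flat its top, the highest part there, is 66 mm above the origin.
- box_white: Box of the same make, size and frame, with white tabs, also raised. Not to be touched. Either box may be the left one; their long sides point roughly away from the robot, 0.19 m or more between centres.
- orange_tab_px (a joint): Angle (rad) of the orange tab on the box's +x side: 0 = flat on a hard stop, positive = outer edge raised; starts at 0.45 to 0.75. Hinge line at x = +44 mm, z = 63 mm of the box; press straight down about 16 mm outward of it (x = +60, y = 0). All tabs: stiff (about 3 N there), no spring, stays where left; with over 20 N at its outer edge the box may tip.
- orange_tab_nx (a joint): The same for the orange tab on the -x side: hinge line at x = -44 mm, press at x = -60, y = 0.
- orange_tab_py (a joint): The same for the orange tab on the +y side (a short side): hinge line at y = +64 mm, press at x = 0, y = +80.
- orange_tab_ny (a joint): The same for the orange tab on the -y side (a short side): hinge line at y = -64 mm, press at x = 0, y = -80.

How it is judged:
By the outcome, as a careful person would: the job done as asked, in the order asked, and still so for the second after the job is handed in, with the robot touching nothing.
It also fails if it takes over 43 s, if anything falls off the work surface, if the arm or the gripper's body presses on something with over 40 N, if the wrist force passes 120 N, or if a joint passes its speed limit or range.

ROBOT

A 6-joint arm with a two-finger parallel gripper is mounted at the origin on a cart in front of the work surface, level with it; the furniture and walls round the work are solid. World frame = base frame: x ahead of the robot, y to its left, z up, the work surface at z = 0. Lengths are in mm, angles in rad, forces in N, time in s.
With the tool pointing down it reaches from about 400 to 925 mm from the base axis. Payload 12.5 kg.
Tool frame: the origin (TCP) lies at the centre of the arm's flange, where the gripper is bolted on; the fingertips stand 190 mm ahead of it and the grasp point (between the pads) lies 171 mm ahead of it; z points along the fingers, y is the line along which they close (so a half turn about z gives the same grasp; the last joint's range is limited). The gripper opens to 95 mm and grips with 3 to 60 N. Pads are 20 mm wide; open, the fingers measure 119 mm over their backs; the gripper's body (75 mm by 180 mm) begins 59 mm behind the grasp point.
Start: joints at [1.193, 0.491, 1.559, -0, 1.092, -0.106], TCP at [167.767, 602.062, 404.761] pointing down, gripper open.
Joint ranges: [-3.1, 3.1], [-0.84, 2.19], [0.05, 2.79], [-1.13, 4.28], [0.06, 2.93], [-2.69, 2.69]. Speed limits (rad/s): [2.22, 2.22, 2.79, 3.14, 3.14, 3.14].

INTERFACE

Orientations are given as [roll, pitch, yaw] about the fixed x, y, z axes, in that order (R = Rz(yaw) Ry(pitch) Rx(roll)).
In Python, from cell import env, read_camera, search_frame, cut_out gives the robot as it stands. The module is installed in compiled form; this text tells all that it offers.
- The arm moves only by the tool move_arm, never from a script. Its argument "commands" is a list of rows, each a list of 3 entries, a list of its own where there are three numbers: the shift along the world's x, y, z normalised to -1 to 1, where 1 is 0.03 m, then the turn about the world's z normalised to -1 to 1, where 1 is 0.08 rad, then the opening, from -1 (shut) to 1 (fully open), so that 0 is half open. A call has 1 to 20 rows; each row shifts and turns the commanded pose from where the row before left it; what a row does not reach is not made up. A row lasts 1/12 s, in which the tool goes at most 41.7 mm and 7.16 degrees, less where a joint would pass 70% of its speed; a pose out of reach is approached as far as the arm can. A call with a number of a shift or a turn outside -1 to 1 is refused whole. A call with a gripper value outside its range is refused whole. The fingers move at their own pace and stop on an object; the grip force is fixed at half the most. Time passes only in rows, so rows that do not move let the fingers close. It gives the time, the measured TCP pose, the force, the opening and the grip force at its end, in the units of the state.
- env.state(): the state, without advancing time (a new reading comes with each control period).
- read_camera(name): name is "scene" or "top" or "wrist"; returns a dict with "image" (384x512x3 uint8, red, green, blue), "fx", "fy", "cx", "cy" (pixels), "rvec" (rotation vector, rad) and "tvec" (3), from world to camera coordinates, as OpenCV has them. Camera axes: x right, y down, z forward; pixel columns grow to the right and rows downward; lengths in mm; the calibration is good to about 2 mm. The wrist camera is an equidistant fisheye: a pixel r from the principal point sees the ray r / f radians off the axis. A picture is of the moment at which its call begins. There is no depth.
- env.job_done(): hands the job in; it is judged then, once.
Trained networks look in a picture, given as the dict that the camera call returned (one of the last four; its "shot" number tells which), for a name from the list of things; names that differ only in an ending like _2 or _b are one class to them, and where a whole thing is asked for, a point or a joint stands for the part that bears it (a point fixed in the world has none). Each returns a list of dicts, best first, with "confidence" (0 to 1); they miss things now and then, are a little off and sometimes report something else, mostly with a low value. They report only what shows in the picture. A call takes as long as a camera call.
- search_frame(thing, picture): "at" ([column, row] in pixels, amid what is visible of it).
- cut_out(thing, picture): "region" (384x512 bool, what is visible of it) and "at" ([column, row] in pixels, amid what is visible of it).
The state is a dict: "t": time; "joints": joint angles; "qvel": joint speeds; "tau": joint torques, N m; "eef_pos": TCP position; "tcp_rot": TCP orientation; "ft_force": force on the tool from outside, world axes, zero at the start; "moment": the same for the moment, N m; "opening": opening from 0.0 (shut) to 1.0 (fully open); "grip_force": force on a finger pad.
Only numpy, scipy, OpenCV 4.12 (cv2) and the standard library are available. Lean on these libraries where they do the work, as an engineer would, in place of code of your own. Each camera call takes 0.05 s, during which the arm holds its last target. There are 200 camera calls.

## Working session

There is one attempt and no reset: what is moved stays moved. The work goes in short steps, Python scripts to look and compute and a tool call to move; the robot and the scene stay as the last step left them, time stands still between calls to the robot, and variables do not carry over. Pictures are saved under pics/ and viewed, at most 10 in all, crops included, and the job is handed in when it is done.

Besides the shell and the picture viewer there is one more tool, called after ">>>" as name(argument=value, ...) on one line, values as JSON. move_arm: Moves the arm, as the interface text tells. Its arguments: {"type":"object","properties":{"commands":{"type":"array","items":{"type":"array"}}},"required":["commands"]}

```bash
mkdir -p pics
python3 - <<'E'
from cell import env, read_camera, search_frame, cut_out
import cv2,numpy as np
s=env.state();print({k:np.round(v,3) for k,v in s.items()})
ims=[]
for n in("scene","top"):
    p=read_camera(n);ims.append(p["image"])
    print(n,p["fx"],p["fy"],p["cx"],p["cy"],np.round(p["rvec"],4),np.round(p["tvec"],1))
    for t in("box_orange","box_white","orange_tab_px"):
        for r in cut_out(t,p)[:4]:print(t,round(r["confidence"],2),np.round(r["at"],1),r["region"].sum())
    cv2.imwrite(f"pics/{n}.png",cv2.resize(p["image"][:,:,::-1],(800,600)))
E
```

```text
{'t': np.float64(0.0), 'joints': array([ 1.193,  0.492,  1.559, -0.   ,  1.092, -0.106]), 'qvel': array([ 0.002, -0.001,  0.001, -0.001, -0.003, -0.001]), 'tau': array([ 2.0000e-03, -6.1263e+01, -2.5819e+01,  6.9000e-02,  4.8000e-02,
       -0.0000e+00]), 'eef_pos': array([167.757, 602.026, 404.176]), 'tcp_rot': array([-3.141, -0.   ,  2.87 ]), 'ft_force': array([ 0.421, -0.075, -0.142]), 'moment': array([0.014, 0.004, 0.024]), 'grip_force': np.float64(0.0), 'opening': np.float64(0.999)}
scene 372.536551199616 372.536551199616 257.05809702246086 185.68730701330665 [ 1.0673 -2.1993  1.2335] [378.8 263.4 553.1]
box_orange 0.88 [303.  185.3] 2524
box_white 0.85 [195.7 217.4] 3896
orange_tab_px 0.47 [326.2 183.8] 118
top 457.2736981607849 457.2736981607849 255.5726773093564 184.004020159542 [ 2.1799 -2.1911  0.0757] [ 44.4 556.3 959.9]
box_orange 0.94 [304.5 206.4] 4281
box_white 0.82 [172.5 194.3] 4221
box_white 0.38 [268.9 212. ] 260
box_white 0.31 [300.7 181.4] 229
orange_tab_px 0.64 [313.5 231.6] 285
```

View pics/top.png

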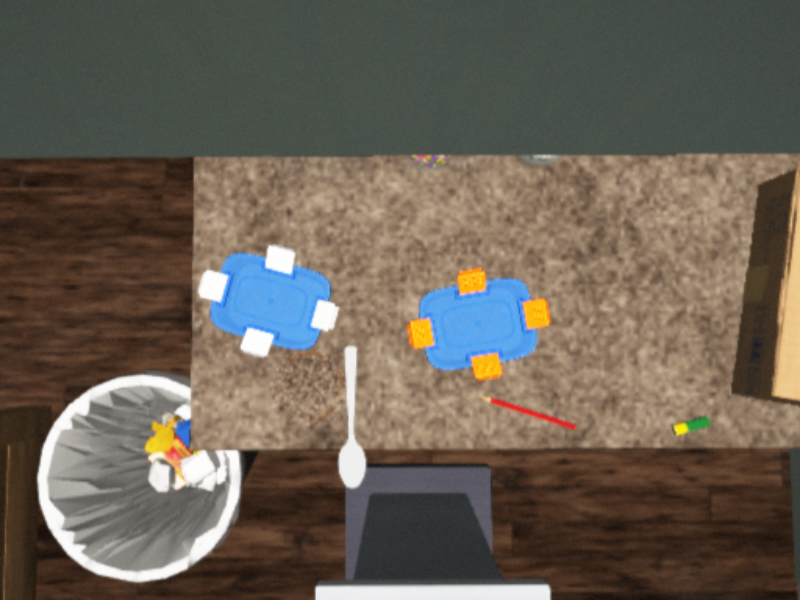

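View pics/scene.png

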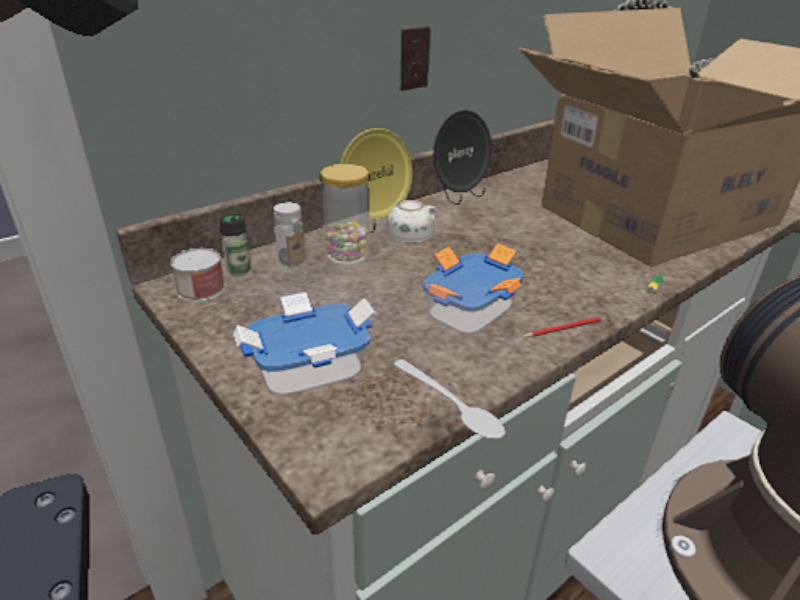

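```bash
cat > h.py <<'E'
import cv2,numpy as np
from scipy.optimize import least_squares,linear_sum_assignment
def blobs(p,region):
    hsv=cv2.cvtColor(p["image"],cv2.COLOR_RGB2HSV)
    m=cv2.inRange(hsv,(5,150,120),(22,255,255))
    m&=cv2.dilate(region.astype(np.uint8)*255,np.ones((25,25)))
    n,_,st,c=cv2.connectedComponentsWithStats(m)
    i=[k for k in np.argsort(-st[1:,4])+1 if st[k,4]>25][:4]
    return c[i],st[i,4]
def K(p):return np.array([[p["fx"],0,p["cx"]],[0,p["fy"],p["cy"]],[0,0,1.]])
def proj(P,p):return cv2.projectPoints(np.float64(P),np.float64(p["rvec"]),np.float64(p["tvec"]),K(p),None)[0][:,0]
def ground(uv,p,z):
    R=cv2.Rodrigues(np.float64(p["rvec"]))[0];t=np.float64(p["tvec"])
    d=R.T@np.linalg.inv(K(p))@[*uv,1];c=-R.T@t
    return c+d*(z-c[2])/d[2]
U=np.array([[1,0],[-1,0],[0,1],[0,-1]]);H=np.array([44,44,64,64])
def tabs(v,l=14):
    c,s=np.cos(v[2]),np.sin(v[2]);R=np.array([[c,-s],[s,c]]);a=v[3:7]
    xy=(U*(H+l*np.cos(a))[:,None])@R.T+v[:2]
    return np.c_[xy,63+l*np.sin(a)]
E
python3 - <<'E'
from cell import *; from h import *
obs=[]
for n in("top","scene"):
    p=read_camera(n);r=cut_out("box_orange",p)[0]
    b,a=blobs(p,r["region"]);print(n,np.round(b,1).tolist(),a);obs.append((p,b))
    w=cut_out("box_white",p)[0]["at"];print("white",ground(w,p,60),"orange",ground(r["at"],p,60))
g=np.array([ground(b,obs[0][0],70)[:2] for b in obs[0][1]]);c=g.mean(0)
d=g-c;far=d[np.argmax(np.linalg.norm(d,axis=1))];yaw=np.arctan2(far[1],far[0])-np.pi/2
print(g,c)
def res(v,full=False):
    o=[]
    for p,b in obs:
        q=proj(tabs(v),p);D=np.linalg.norm(q[:,None]-b[None],axis=2);i,j=linear_sum_assignment(D);o.append((q[i]-b[j]).ravel())
    return np.concatenate(o)
s=least_squares(res,[*c,yaw,.6,.6,.6,.6],x_scale=[1,1,.01,.1,.1,.1,.1])
print(np.round(s.x,3),np.round(s.fun,1));print(np.round(tabs(s.x,16),1))
E
```

```text
top [[343.3, 200.4], [311.0, 234.8], [301.5, 179.1], [268.3, 213.2]] [238 229 226 196]
white [543.82848654 209.72487066  60.        ] orange [509.8706821 -55.926778   60.       ]
scene [[320.9, 162.5], [285.5, 164.9], [325.2, 182.3], [283.2, 186.6]] [148 131  84  41]
white [511.01145192 228.32192152  60.        ] orange [477.771725  -26.4779625  60.       ]
[[ 518.82895731 -136.11272635]
 [ 449.82457006  -69.66492959]
 [ 562.43960301  -51.80741169]
 [ 493.59916167   16.13861763]] [506.17307301 -60.3616125 ]
[ 5.06165e+02 -6.09960e+01  1.67000e-01  5.56000e-01  3.29000e-01
  2.81000e-01  3.78000e-01] [-0.   0.6  0.3  0.   0.3  0.2  0.2 -0.1 -0.6 -0.  -1.2  0.2  0.   0.1
  0.6 -0.2]
[[ 563.   -51.4   71.4]
 [ 447.8  -70.9   68.2]
 [ 492.9   17.3   67.4]
 [ 519.3 -138.8   68.9]]
```

>>> move_arm(commands=[[[0.54,-0.97,0],0.27,-1],[[0.54,-0.97,0],0.27,-1],[[0.54,-0.97,0],0.27,-1],[[0.54,-0.97,0],0.27,-1],[[0.54,-0.97,0],0.27,-1],[[0.54,-0.97,0],0.27,-1],[[0.54,-0.97,0],0.27,-1],[[0.54,-0.97,0],0.27,-1],[[0.54,-0.97,0],0.27,-1],[[0.54,-0.97,0],0.27,-1],[[0.54,-0.97,0],0.27,-1],[[0.54,-0.97,0],0.27,-1],[[0.54,-0.97,0],0.27,-1],[[0.54,-0.97,0],0.27,-1],[[0.54,-0.97,0],0.27,-1],[[0.54,-0.97,0],0.27,-1],[[0.54,-0.97,0],0.27,-1],[[0.54,-0.97,0],0.27,-1],[[0.54,-0.97,0],0.27,-1],[[0.54,-0.97,0],0.27,-1]])

```text
t: 2.37
eef_pos: [492.3, 18.4, 405.0]
tcp_rot: [3.142, 0.0, -2.981]
ft_force: [0.1, 0.4, 0.0]
opening: 0.005
grip_force: 0.0
```

>>> move_arm(commands=[[[0,0,-0.95],0,-1],[[0,0,-0.95],0,-1],[[0,0,-0.95],0,-1],[[0,0,-0.95],0,-1],[[0,0,-0.15],0,-1],[[0,0,-0.15],0,-1],[[0,0,-0.15],0,-1],[[0,0,-0.15],0,-1],[[0,0,-0.15],0,-1],[[0,0,-0.1],0,-1],[[0,0,-0.1],0,-1],[[0,0,-0.05],0,-1],[[0,0,-0.05],0,-1],[[0,0,0],0,-1]])

```text
t: 3.53
eef_pos: [491.8, 20.1, 259.2]
tcp_rot: [3.142, 0.0, -2.981]
ft_force: [-0.2, 0.2, 0.4]
opening: 0.004
grip_force: 0.3
```

Run:
```python
from cell import *;import cv2
p=read_camera("scene");cv2.imwrite("pics/s2.png",cv2.resize(p["image"][120:240,200:380,::-1],(720,480),interpolation=2))
s=env.state();print(s["eef_pos"],s["ft_force"])
```

```text
[491.78460319  20.04295127 259.21451733] [ 0.01963418 -0.32132274  0.04118109]
```

View pics/s2.png

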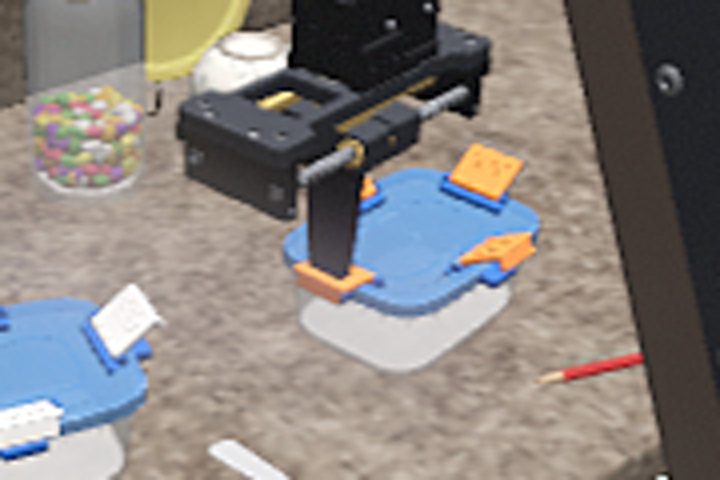

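The picture shows the fingertip on the near left (+y) orange tab, around (335,280), which is nearly down; the tip stands at z ≈ 69 mm. I'll go on to the stop.

>>> move_arm(commands=[[[0,-0.05,-0.05],0,-1],[[0,-0.05,-0.05],0,-1],[[0,0,-0.03],0,-1],[[0,0,-0.02],0,-1]])

```text
t: 3.92
eef_pos: [491.7, 17.1, 255.9]
tcp_rot: [3.141, 0.001, -2.982]
ft_force: [-5.5, 4.9, 32.8]
opening: 0.005
grip_force: 15.7
```

>>> move_arm(commands=[[[0,0,0.2],0,-1],[[0,0,0.65],0,-1],[[0,0,0.65],0,-1],[[0.16,-0.87,0],0,-1],[[0.15,-0.87,0],0,-1],[[0.15,-0.87,0],0,-1],[[0.15,-0.87,0],0,-1],[[0.15,-0.87,0],0,-1],[[0.15,-0.87,0],0,-1],[[0,0,0],0,-1]])

```text
t: 4.75
eef_pos: [519.6, -143.3, 299.5]
tcp_rot: [-3.141, 0.001, -2.984]
ft_force: [-0.7, -0.3, -0.3]
opening: 0.007
grip_force: 0.0
```

Run:
```python
from cell import *;import cv2
p=read_camera("scene");cv2.imwrite("pics/s3.png",cv2.resize(p["image"][120:240,200:380,::-1],(720,480),interpolation=2))
s=env.state();print(s["eef_pos"],s["ft_force"])
```

```text
[ 519.07939646 -141.49512742  299.35887642] [ 0.41908788  0.99679788 -0.16588359]
```

View pics/s3.png

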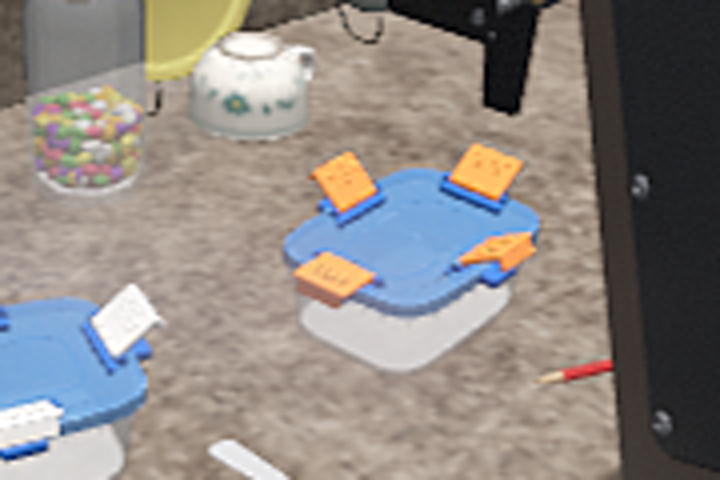

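The +y tab lies flat at about (335,280), the other three are raised, and the box has not moved. Next is −y.

>>> move_arm(commands=[[[0,0.09,-0.3],0,-1],[[0,0,-0.2],0,-1],[[0,0,-0.15],0,-1],[[0,0,-0.15],0,-1],[[0,0,-0.15],0,-1],[[0,0,-0.15],0,-1],[[0,0,-0.1],0,-1],[[0,0,-0.1],0,-1],[[0,0,-0.05],0,-1],[[0,0,-0.05],0,-1],[[0,0,-0.04],0,-1],[[0,0,-0.02],0,-1],[[0,0,0],0,-1]])

```text
t: 5.88
eef_pos: [519.1, -137.0, 256.3]
tcp_rot: [-3.141, 0.001, -2.981]
ft_force: [-0.8, -2.7, 5.7]
opening: 0.007
grip_force: 2.4
```

>>> move_arm(commands=[[[0,0,-0.03],0,-1],[[0,0,0],0,-1]])

```text
t: 6.05
eef_pos: [519.1, -137.0, 256.1]
tcp_rot: [-3.141, 0.001, -2.981]
ft_force: [-2.6, -1.0, 16.4]
opening: 0.004
grip_force: 7.9
```

>>> move_arm(commands=[[[0,0,0.2],0,-1],[[0,0,0.65],0,-1],[[0,0,0.65],0,-1],[[0.37,0.71,0],0,-1],[[0.37,0.71,0],0,-1],[[0.36,0.71,0],0,-1],[[0.36,0.71,0],0,-1],[[0,0,0],0,-1],[[0,0,-0.3],0,-1],[[0,0,-0.2],0,-1],[[0,0,-0.15],0,-1],[[0,0,-0.15],0,-1],[[0,0,-0.15],0,-1],[[0,0,-0.15],0,-1],[[0,0,-0.1],0,-1],[[0,0,-0.1],0,-1],[[0,0,-0.05],0,-1],[[0,0,-0.05],0,-1],[[0,0,0],0,-1]])

```text
t: 7.63
eef_pos: [562.7, -51.7, 257.7]
tcp_rot: [3.141, -0.001, -2.982]
ft_force: [-0.4, -0.6, 0.2]
opening: 0.004
grip_force: 0.1
```

>>> move_arm(commands=[[[0,0,-0.05],0,-1],[[0,0,-0.03],0,-1],[[0,0,0],0,-1]])

```text
t: 7.88
eef_pos: [562.8, -51.6, 256.2]
tcp_rot: [-3.142, 0.0, -2.981]
ft_force: [-2.4, -0.9, 11.3]
opening: 0.007
grip_force: 5.2
```

>>> move_arm(commands=[[[0,0,-0.02],0,-1],[[0,0,0.2],0,-1],[[0,0,0.65],0,-1],[[0,0,0.65],0,-1],[[-0.77,-0.13,0],0,-1],[[-0.77,-0.13,0],0,-1],[[-0.77,-0.13,0],0,-1],[[-0.76,-0.13,0],0,-1],[[-0.76,-0.13,0],0,-1],[[0,0,0],0,-1],[[0,0,-0.3],0,-1],[[0,0,-0.2],0,-1],[[0,0,-0.15],0,-1],[[0,0,-0.15],0,-1],[[0,0,-0.15],0,-1],[[0,0,-0.15],0,-1],[[0,0,-0.1],0,-1],[[0,0,-0.1],0,-1],[[0,0,-0.1],0,-1],[[0,0,0],0,-1]])

```text
t: 9.55
eef_pos: [448.0, -71.1, 257.6]
tcp_rot: [3.141, -0.0, -2.981]
ft_force: [-0.3, -0.2, 0.5]
opening: 0.005
grip_force: 0.0
```

>>> move_arm(commands=[[[0,0,-0.03],0,-1],[[0,0,0],0,-1]])

```text
t: 9.72
eef_pos: [448.0, -71.2, 257.1]
tcp_rot: [-3.142, 0.0, -2.981]
ft_force: [0.4, 0.2, 0.7]
opening: 0.001
grip_force: 0.0
```

>>> move_arm(commands=[[[0,0,-0.04],0,-1],[[0,0,-0.02],0,-1],[[0,0,0],0,-1]])

```text
t: 9.97
eef_pos: [447.9, -71.1, 256.2]
tcp_rot: [-3.141, 0.001, -2.981]
ft_force: [-3.0, 0.1, 14.3]
opening: 0.005
grip_force: 7.3
```

>>> move_arm(commands=[[[0,0,0.2],0,-1],[[0,0,0.8],0,-1],[[0,0,1],0,-1],[[0,0,1],0,-1],[[0,0,1],0,-1],[[0,0,1],0,-1],[[-0.2,0.9,0],0,-1],[[-0.2,0.9,0],0,-1],[[-0.2,0.9,0],0,-1],[[-0.2,0.9,0],0,-1],[[-0.2,0.9,0],0,-1],[[-0.2,0.9,0],0,-1],[[-0.2,0.9,0],0,-1],[[-0.2,0.9,0],0,-1],[[-0.2,0.9,0],0,-1],[[-0.2,0.9,0],0,-1],[[0,0,0],0,-1]])

```text
t: 11.38
eef_pos: [387.0, 201.8, 405.6]
tcp_rot: [3.141, 0.001, -2.979]
ft_force: [-0.4, -0.4, -0.2]
opening: 0.007
grip_force: 0.0
```

Run:
```python
from cell import *;from h import *
o=[]
for n in("top","scene"):
    p=read_camera(n);im=p["image"][:,:,::-1]
    r=cut_out("box_orange",p)[0]
    b,a=blobs(p,r["region"]);print(n,np.round(b,1).tolist(),a)
    print(np.round(proj(tabs(np.array([506.2,-61,.167,0,0,0,0.]))+[0,0,1],p),1).tolist())
    o.append(cv2.resize(im[130:280,200:400] if n=="top" else im[110:260,180:380],(400,300),interpolation=2))
cv2.imwrite("pics/f.png",np.hstack(o));print(env.state()["eef_pos"])
```

```text
top [] []
[[300.9, 178.9], [311.1, 235.1], [268.3, 213.4], [343.7, 200.3]]
scene [[324.3, 185.4], [321.0, 164.6], [284.1, 167.8]] [120  99  89]
[[284.1, 166.8], [324.1, 184.0], [283.0, 187.9], [321.5, 163.7]]
[388.02900459 198.41302438 405.38478705]
```

View pics/f.png

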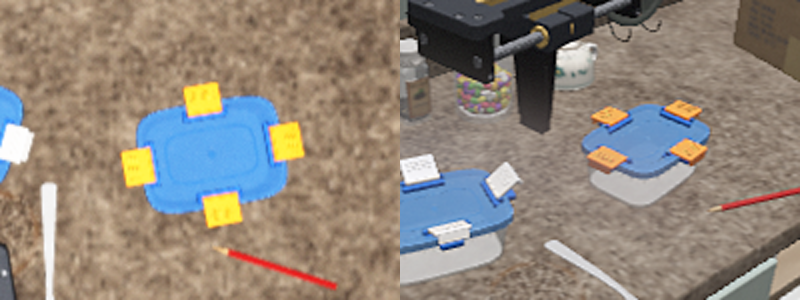

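All four orange tabs lie flat, and their centres are within about 1.5 px of where the flat model puts them in the scene view. The box has not moved, and the white tabs are still raised.

```bash
python3 -c "
from cell import env
print(env.job_done())"
```

```text
the job is handed in; nothing more can be done
None
```

The job is handed in: all four orange tabs are pressed flat with the box where it stood, the white box was not touched and stays open, and it took about 11.5 s of the 43 s allowed.

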